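# Clamp the lino block on the carving board

### The arm

A 6-joint arm with a two-finger parallel gripper is mounted at the origin on the work surface. World frame = base frame: x ahead of the robot, y to its left, z up, the work surface at z = 0. Lengths are in mm, angles in rad, forces in N, time in s.
With the tool pointing down it reaches from about 275 to 825 mm from the base axis. Payload 5.2 kg.
Tool frame: the origin (TCP) lies at the very end of the fingers, on their centre line; the grasp point (between the pads) lies 19 mm behind it (robot.grip_point_offset is the distance from the TCP to the grasp point, in mm); z points along the fingers, y is the line along which they close (so a half turn about z gives the same grasp; the last joint's range is limited). The gripper opens to 93 mm and grips with 3 to 60 N. Pads are 15 mm wide; open, the fingers measure 128 mm over their backs; the gripper's body (75 mm by 188 mm) begins 65 mm behind the grasp point.
Start: joints at [0.974, 0.259, 1.535, -0, 1.348, -0.203], TCP at [211.014, 507.915, 218.653] pointing down, gripper open.
Joint ranges: [-3.14, 3.14], [-0.91, 2.08], [0.19, 2.58], [-1.22, 4.36], [0.22, 2.71], [-3.12, 3.12]. Speed limits (rad/s): [2.57, 2.57, 3.14, 3.14, 3.14, 3.14].

### API

Orientations are given as a rotation vector (axis times angle).
In Python, from station import robot, cams, cut_out, place_of gives the robot as it stands.
- The arm moves only by the tool send_rows, never from a script. Its argument "plan" is a list of rows, each an object with "translation": the shift along the tool's x, y, z in m, a list of three; "dr": the turn, a rotation vector about the tool's x, y, z in degrees, a list of three; "claw": the opening, from 0 (shut) to 1 (fully open). A call has 1 to 10 rows; each row shifts and turns the commanded pose from where the row before left it, along the tool's axes as they then stand; what a row does not reach is not made up. A row lasts 1/8 s, in which the tool goes at most 62.5 mm and 10.7 degrees, less where a joint would pass 70% of its speed; a pose out of reach is approached as far as the arm can. A call with a gripper value outside its range is refused whole. The fingers move at their own pace and stop on an object; the grip force is fixed at half the most. Time passes only in rows, so rows that do not move let the fingers close. It gives the time, the measured TCP pose, the force, the opening and the grip force at its end, in the units of the state.
- robot.read_state(): the state, without advancing time (a new reading comes with each control period).
- cams.read_camera(name): name is "scene" or "top" or "wrist"; returns a dict with "img" (420x560x3 uint8, blue, green, red), "fx", "fy", "cx", "cy" (pixels), "k1" (the pictures are not rectified: a ray, as slopes to the right and down, at radius r is drawn at 1 + k1 r^2 times it, then the intrinsics apply), "R" (3x3) and "t" (3): a world point X has camera coordinates R X + t. Camera axes: x right, y down, z forward; pixel columns grow to the right and rows downward; lengths in mm; the calibration is good to about 2 mm. A picture is of the moment at which its call begins. There is no depth.
- robot.sign_off(): hands the job in; it is judged then, once.
Trained networks look in a picture, given as the dict that the camera call returned (one of the last four; its "shot" number tells which), for a name from the list of things; names that differ only in an ending like _2 or _b are one class to them, and where a whole thing is asked for, a point or a joint stands for the part that bears it (a point fixed in the world has none). Each returns a list of dicts, best first, with "score" (0 to 1); they miss things now and then, are a little off and sometimes report something else, mostly with a low value. They report only what shows in the picture. A call takes as long as a camera call.
- cut_out(picture, label): "pixels" (420x560 bool, what is visible of it).
- place_of(picture, label): "position" ([x, y, z] in mm, in the coordinates of the camera as it stood for that picture, good to about 4 mm: a listed point, or the origin of a listed thing).
The state is a dict: "time": time; "qpos": joint angles; "qd": joint speeds; "joint_efforts": joint torques, N m; "tcp_pos": TCP position; "tool_rot": TCP orientation; "contact_force": force on the tool from outside, world axes, zero at the start; "torque": the same for the moment, N m; "grip_width": opening from 0.0 (shut) to 1.0 (fully open); "finger_force": force on a finger pad.
Only numpy, scipy, OpenCV 4.12 (cv2) and the standard library are available. Lean on these libraries where they do the work, as an engineer would, in place of code of your own. Each camera call takes 0.05 s, during which the arm holds its last target. There are 200 camera calls.

### The job

Push the lino block away from you along the carving board until its whole far edge is against the fence, then flip the handles of both toggle clamps outward and down so that each snaps over and stays locked with its foot pressing on the block. All of it is done by pushing with the fingers: do not lift the block, and leave everything else around the work where it is.

Things in the scene. Friction and masses are not known exactly. Their poses are not given: they have to be found in the camera images.
- board: Plywood carving board fixed on the table, 300 mm (x) x 440 mm (y) x 18 mm thick, its top 18 mm above the table. A dark wooden fence runs along its far edge; aluminium tracks along both sides carry the clamps. Origin: centre of the underside; x points from the near edge to the fence, y left, z up.
- fence_face (a point): Middle of the fence's near face, which the block goes against: 125 mm from the board's origin along the board's x, 8 mm above the board's top. The fence is 210 mm long (board y) and 16 mm high above the board.
- block: Loose lino block, grey-brown with a half-cut picture of pines, on a wooden base: 148 mm (its x, towards the fence) x 210 mm (its y) x 23 mm high, about 0.4 kg, lying on the board 14 to 30 mm short of the fence, up to 0.06 rad askew. Origin: centre of its underside; at home 74 mm short of the fence face.
- block_far_left (a point): Left end of the block's far face, at half its height (11.5 mm above the board). Against the fence it lies in the plane of the fence face.
- block_far_right (a point): Right end of the block's far face, at half its height. Against the fence it lies in the plane of the fence face.
- left_clamp: Steel horizontal-handle toggle clamp fixed beside the block's left side, open at the start. Base 72 x 36 mm. Origin: on the board's top, under the bar's pivot; x points outward from the block (board +y), the way the handle lies when locked; z up. Open: the bar stands upright at x = 0 to 25 mm, up to z = 93 mm, and the handle stands up, leaning 20 degrees outward.
- left_grip (a point): Middle of the upper face of the black grip on the left handle (it faces the block and up while open, straight up when locked). Grip: 84 mm along the handle, 42 each way from here, 20 mm wide, 14 thick. In the clamp's frame the point goes from x = 54, z = 123 mm (open) on an arc through (76, 113), (84, 104), (93, 73) to (97, 41) mm (locked).
- left_bar (a joint): Swing of the left clamp's bar, rad: 0 open, about 1.48 at dead centre, 1.45 locked. The handle drives it; pushed over, it needs 1.5 N at the grip at first, about 4 N near the end. Past dead centre (grip point near z = 57 mm) it snaps to its stop by itself and stays; let go before, it springs open. Its sprung rubber foot, at x = -55 mm in the clamp's frame, then presses the block with about 8 N.
- right_clamp: Steel horizontal-handle toggle clamp fixed beside the block's right side, open at the start. Base 72 x 36 mm. Origin: on the board's top, under the bar's pivot; x points outward from the block (board -y), the way the handle lies when locked; z up. Open: the bar stands upright at x = 0 to 25 mm, up to z = 93 mm, and the handle stands up, leaning 20 degrees outward.
- right_grip (a point): Middle of the upper face of the black grip on the right handle (it faces the block and up while open, straight up when locked). Grip: 84 mm along the handle, 42 each way from here, 20 mm wide, 14 thick. In the clamp's frame the point goes from x = 54, z = 123 mm (open) on an arc through (76, 113), (84, 104), (93, 73) to (97, 41) mm (locked).
- right_bar (a joint): Swing of the right clamp's bar, rad: 0 open, about 1.48 at dead centre, 1.45 locked. The handle drives it; pushed over, it needs 1.5 N at the grip at first, about 4 N near the end. Past dead centre (grip point near z = 57 mm) it snaps to its stop by itself and stays; let go before, it springs open. Its sprung rubber foot, at x = -55 mm in the clamp's frame, then presses the block with about 8 N.
- gouge: Lino gouge lying on the near strip of the carving board, left of the middle: round wooden handle 24 mm thick, steel blade, 155 mm long over all. Bystander. Origin: underside, near its middle.
- eraser: White eraser, 55 x 22 x 13 mm, on the near strip of the carving board, right of the middle. Bystander. Origin: centre of its underside.
- brayer: Ink roller lying on the table left of the board: black rubber roll 38 mm thick and 100 mm long, wooden handle. Bystander. Origin: on the table, near its middle.
- ink_tin: Closed steel ink tin, 76 mm across, 55 mm high, on the table to the left and nearer the robot. Bystander. Origin: centre of its underside.
- water_jar: Open glass jar, 72 mm across, 85 mm high, on the table to the right and nearer the robot. Bystander. Origin: centre of its underside.
- glue_bottle: White plastic bottle, 60 mm across, 150 mm high, on the table to the right of the board. Bystander. Origin: centre of its underside.
- brush_pot: Clay pot of brushes, 90 mm across, brushes to 290 mm high, on the table to the left, beyond the tin and the roller. Bystander. Origin: centre of its underside.

How it is judged:
By the outcome, as a careful person would: the job done as asked, in the order asked, and still so for the second after the job is handed in, with the robot touching nothing.
It also fails if it takes over 54 s, if anything falls off the work surface, if the arm or the gripper's body presses on something with over 40 N, if the wrist force passes 120 N, or if a joint passes its speed limit or range.

## Working session

There is one attempt and no reset: what is moved stays moved. The work goes in short steps, Python scripts to look and compute and a tool call to move; the robot and the scene stay as the last step left them, time stands still between calls to the robot, and variables do not carry over. Pictures are saved under pics/ and viewed, at most 10 in all, crops included, and the job is handed in when it is done.

Besides the shell and the picture viewer there is one more tool, called after "Request:" by a JSON object that holds its "op" and its "data". send_rows: Moves the arm, as the interface text tells. Its arguments: {"type":"object","properties":{"plan":{"type":"array"}},"required":["plan"]}

```bash
mkdir -p pics
cat > h.py <<'E'
import numpy as np, cv2
from station import robot, cams, cut_out, place_of
def w(p,c): return np.array(p['R']).T@(np.array(c)-np.array(p['t']))
def find(p,n):
    r=place_of(p,n)
    return (r[0]['score'],w(p,r[0]['position']).round(1)) if r else None
E
python3 - <<'E'
from h import *
ps={}
for c in("scene","top"):
    p=cams.read_camera(c); cv2.imwrite(f"pics/{c}0.png",p["img"])
    for n in "board fence_face block block_far_left block_far_right left_clamp left_grip right_clamp right_grip gouge eraser brayer ink_tin water_jar glue_bottle brush_pot".split():
        print(c,n,find(p,n))
s=robot.read_state();print({k:np.round(s[k],3) for k in("time","tcp_pos","tool_rot","contact_force","grip_width")})
E
```

```text
scene board None
scene fence_face (0.66, array([629.9,  14.7,  21.7]))
scene block (0.82, array([542.8,  11.5,  16.6]))
scene block_far_left (0.64, array([607.8, 121.7,  30.6]))
scene block_far_right (0.59, array([626.3, -86.6,  30.3]))
scene left_clamp (0.9, array([504.5, 137.7,  18.7]))
scene left_grip (0.56, array([500.5, 189.3, 137.1]))
scene right_clamp (0.92, array([ 539. , -121.9,   19.4]))
scene right_grip (0.57, array([ 546. , -175. ,  134.2]))
scene gouge (0.68, array([369.1, 139.8,  18.3]))
scene eraser (0.43, array([ 404.4, -129.6,   19.2]))
scene brayer (0.58, array([644.3, 421.7,   2.1]))
scene ink_tin (0.9, array([347.3, 405.3,   3.1]))
scene water_jar (0.76, array([ 417.5, -443.1,    0.9]))
scene glue_bottle (0.97, array([ 589. , -464. ,    2.6]))
scene brush_pot (0.77, array([546.9, 562.2,  -5.8]))
top board (0.73, array([514.1,  12. ,   1.7]))
top fence_face (0.75, array([633.7,  22.2,  24.9]))
top block (0.69, array([539.6,   9.8,  16. ]))
top block_far_left (0.73, array([600.4, 120.6,  30. ]))
top block_far_right (0.72, array([628. , -81.5,  30.9]))
top left_clamp (0.61, array([508.4, 136.4,  23.8]))
top left_grip (0.51, array([496.5, 195.1, 140.8]))
top right_clamp (0.55, array([ 543. , -119.8,   21.8]))
top right_grip (0.66, array([ 548.8, -176.8,  142. ]))
top gouge (0.66, array([370.2, 141.1,  19.4]))
top eraser (0.67, array([ 550.8, -171.9,  143.5]))
top brayer (0.7, array([640.5, 424.1,  -3.3]))
top ink_tin (0.66, array([352.3, 407.5,   3.7]))
top water_jar (0.77, array([ 421.8, -440. ,   -2.3]))
top glue_bottle (0.74, array([ 593.1, -461.2,   -5. ]))
top brush_pot (0.6, array([545.4, 567. ,   2.2]))
{'time': np.float64(1.7), 'tcp_pos': array([211.024, 507.941, 218.652]), 'tool_rot': array([-0.615, -3.081, -0.   ]), 'contact_force': array([ 0.887,  0.008, -0.1  ]), 'grip_width': np.float64(0.997)}
```

View pics/top0.png

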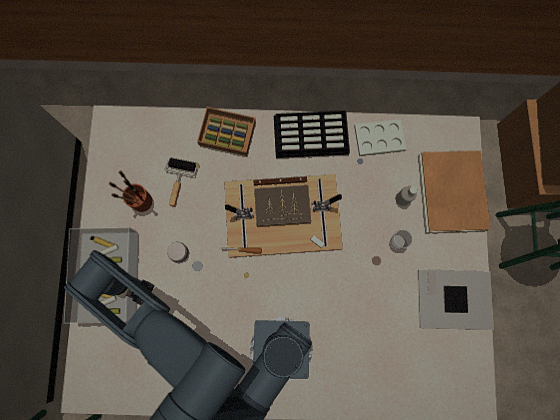

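View pics/scene0.png

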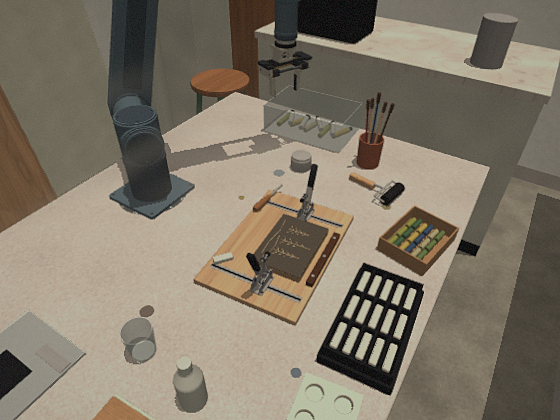

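The top picture shows the board around (283,215), with the block at (282,205), the dark fence along row 182, and the clamps at (240,212) and (327,204). The gouge is at (245,250) and the eraser at (317,241). The scene view agrees with this: both clamp handles are upright and the near-middle strip is free. Next I work out a viewing pose for the wrist camera.

```bash
cat >> h.py <<'E'
from scipy.spatial.transform import Rotation as Ro
def tool(s=None):
    s=s or robot.read_state(); return np.array(s['tcp_pos']),Ro.from_rotvec(s['tool_rot']).as_matrix()
def to(target,yaw_y=None):
    """shift (mm, tool axes after the turn) and turn about tool z (deg) so tool y points at yaw_y (deg, world)"""
    p,M=tool(); turn=0
    if yaw_y is not None:
        a=np.degrees(np.arctan2(M[1,1],M[0,1])); turn=-((yaw_y-a+180)%360-180)
    N=M@Ro.from_euler('z',turn,degrees=True).as_matrix()
    return (N.T@(np.array(target)-p)).round(1), round(turn,1)
E
python3 - <<'E'
from h import *
p=cams.read_camera("wrist"); t,M=tool()
c=-np.array(p['R']).T@np.array(p['t']); print("cam in tool",(M.T@(c-t)).round(), "axis in tool",(M.T@np.array(p['R']).T).round(2), p['fx'],p['k1'])
print(to([430,15,340],95))
E
```

```text
cam in tool [  72.    1. -166.] axis in tool [[ 0.   -0.97 -0.26]
 [ 1.    0.    0.  ]
 [ 0.   -0.26  0.97]] 367.0698746555686 0.027902568835816252
(array([-175.2, -510.1, -121.3]), np.float64(-27.6))
```

Request:
{"op": "send_rows", "data": {"plan": [{"translation": [0,0,-0.04],"dr": [0,0,-9.2],"claw": 1},{"translation": [0,0,-0.04],"dr": [0,0,-9.2],"claw": 1},{"translation": [0,0,0],"dr": [0,0,-9.2],"claw": 1},{"translation": [-0.025,-0.06,0],"dr": [0,0,0],"claw": 1},{"translation": [-0.025,-0.06,0],"dr": [0,0,0],"claw": 1},{"translation": [-0.025,-0.06,0],"dr": [0,0,0],"claw": 1},{"translation": [-0.025,-0.06,0],"dr": [0,0,0],"claw": 1},{"translation": [-0.025,-0.06,0],"dr": [0,0,0],"claw": 1},{"translation": [-0.025,-0.06,0],"dr": [0,0,0],"claw": 1},{"translation": [-0.025,-0.06,0],"dr": [0,0,0],"claw": 1}]}}

```text
time: 3.0
tcp_pos: [414.7, 118.5, 299.0]
tool_rot: [-0.138, 3.137, 0.0]
contact_force: [0.7, 1.0, 0.7]
grip_width: 0.996
finger_force: 0.0
```

Request:
{"op": "send_rows", "data": {"plan": [{"translation": [0,-0.045,0],"dr": [0,0,0],"claw": 1},{"translation": [0,-0.045,0],"dr": [0,0,0],"claw": 1},{"translation": [0,0,0],"dr": [0,0,0],"claw": 1},{"translation": [0,0,0],"dr": [0,0,0],"claw": 1}]}}

```text
time: 3.5
tcp_pos: [421.9, 31.1, 298.7]
tool_rot: [-0.137, 3.138, 0.001]
contact_force: [0.3, -0.7, 0.2]
grip_width: 1.001
finger_force: 0.0
```

Run:
```python
from h import *
p=cams.read_camera("wrist"); cv2.imwrite("pics/w1.png",p["img"])
for n in "board fence_face block block_far_left block_far_right left_clamp left_grip right_clamp right_grip gouge eraser".split():
    print(n,find(p,n))
s=robot.read_state();print({k:np.round(s[k],3) for k in("time","qpos","tcp_pos","contact_force")},tool()[1].round(3))
```

```text
board None
fence_face None
block (0.95, array([540.3,  12.3,  22.1]))
block_far_left (0.67, array([598.4, 121.3,  31.7]))
block_far_right (0.6, array([626.9, -87.4,  28.8]))
left_clamp (0.8, array([507.6, 141.4,  11.7]))
left_grip None
right_clamp (0.74, array([ 544. , -118.6,   18. ]))
right_grip None
gouge (0.92, array([362.5, 142.1,  16.4]))
eraser (0.92, array([ 406.4, -129.9,   16.2]))
{'time': np.float64(4.1), 'qpos': array([-0.192, -0.023,  1.665,  0.   ,  1.499, -1.851]), 'tcp_pos': array([421.992,  30.909, 298.658]), 'contact_force': array([-0.448, -0.33 , -0.353])} [[-0.996 -0.088  0.   ]
 [-0.088  0.996 -0.   ]
 [-0.    -0.    -1.   ]]
```

View pics/w1.png

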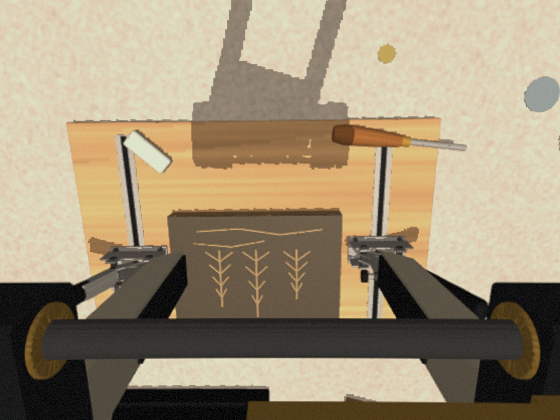

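The wrist picture is turned, with the far side at the bottom. The board's near corners are at about (68,122) and (440,118), and the block's near top edge runs from (168,212) to (341,210). The eraser is at (148,151) and the gouge at (395,138), both clear of the block's near face. I fit the edges next.

```bash
cat >> h.py <<'E'
def ray(p,uv,z):
    d=np.array([[ (uv[0]-p['cx'])/p['fx'],(uv[1]-p['cy'])/p['fy']]])
    s=cv2.undistortPoints(d.reshape(1,1,2),np.eye(3),np.array([p['k1'],0,0,0.]))[0,0]
    R=np.array(p['R']);c=-R.T@np.array(p['t']);v=R.T@np.array([*s,1]); return c+v*(z-c[2])/v[2]
E
python3 - <<'E'
from h import *
p=cams.read_camera("wrist"); g=cv2.GaussianBlur(cv2.cvtColor(p['img'],cv2.COLOR_BGR2GRAY),(3,3),0).astype(float)
def edge(cols,r0,r1,sgn,z):
    P=[]
    for c in cols:
        d=sgn*np.diff(g[r0:r1,c]); k=d.argmax(); P.append(ray(p,(c,r0+k+.5),z))
    P=np.array(P); 
    for _ in range(4):
        f=np.polyfit(P[:,1],P[:,0],1); e=P[:,0]-np.polyval(f,P[:,1]); P=P[abs(e)<=max(1.5,2*e.std())]
    return f,len(P),e.std()
print("block near top", edge(range(176,335,4),200,222,-1,41))
print("board near", edge([*range(75,185,4),*range(352,432,4)],110,132,-1,18), edge([*range(75,185,4)],110,132,1,18))
for uv,z in(((68,122),18),((440,118),18),((168,212),41),((341,210),41)): print(uv,ray(p,uv,z).round(1))
m=cut_out(p,"block")[0]["pixels"]; ys,xs=np.where(m); print(xs.min(),xs.max(),ys.min(),ys.max())
t=cams.read_camera("top")
for n in("fence_face","left_grip","right_grip","block_far_left","block_far_right","left_clamp","right_clamp"):print(n,find(t,n))
E
```

```text
block near top (array([-1.00481428e-01,  4.59388613e+02]), 40, np.float64(0.6895352237385131))
board near (array([-1.02394592e-01,  3.55250353e+02]), 40, np.float64(0.5651370451015997)) (array([-1.01463196e-01,  3.58784675e+02]), 28, np.float64(0.4227098651174693))
(68, 122) [ 380.8 -223.3   18. ]
(440, 118) [336.5 209.2  18. ]
(168, 212) [ 472.7 -100.1   41. ]
(341, 210) [451.6 104.7  41. ]
167 342 210 319
fence_face (0.84, array([634.3,  23.2,  26.3]))
left_grip (0.66, array([498.9, 193.3, 141.1]))
right_grip (0.49, array([ 547.4, -174.5,  144. ]))
block_far_left (0.39, array([ 546.8, -173.9,  142.9]))
block_far_right (0.46, array([629.4, -83.7,  30.9]))
left_clamp (0.55, array([507. , 137.1,  20.9]))
right_clamp (0.49, array([ 542.3, -122.5,   21.7]))
```

```bash
cat >> h.py <<'E'
TH=0.102; XB=np.array([np.cos(TH),np.sin(TH),0]); YB=np.array([-np.sin(TH),np.cos(TH),0]); N0=np.array([358.7,-7,18.])
def b2w(x,y,z): return N0+x*XB+y*YB+np.array([0,0,z])   # x from the board's near edge, z above its top
def w2b(P): d=np.array(P)-N0; return np.array([d@XB,d@YB,d[2]]).round(1)
E
python3 - <<'E'
from h import *
print(to(b2w(76,-1,10),90+np.degrees(TH)))
for P in([498.9,193.3,141],[547.4,-174.5,144],[507,137.5,18],[542.3,-121.5,18],[500.5,189.3,137],[546,-175,134],[506,139,18]): print(w2b(P))
E
```

```text
(array([ -9.2, -32.1, 270.6]), np.float64(-0.8))
[159.9 185.  123. ]
[ 170.7 -185.8  126. ]
[162.2 128.6   0. ]
[ 171.  -132.6    0. ]
[161.1 180.8 119. ]
[ 169.2 -186.2  116. ]
[161.4 130.2   0. ]
```

Request:
{"op": "send_rows", "data": {"plan": [{"translation": [-0.0092,-0.0321,0],"dr": [0,0,-0.8],"claw": 1},{"translation": [0,0,0.055],"dr": [0,0,0],"claw": 1},{"translation": [0,0,0.055],"dr": [0,0,0],"claw": 1},{"translation": [0,0,0.055],"dr": [0,0,0],"claw": 1},{"translation": [0,0,0.05],"dr": [0,0,0],"claw": 1},{"translation": [0,0,0.035],"dr": [0,0,0],"claw": 1},{"translation": [0,0,0.0206],"dr": [0,0,0],"claw": 1},{"translation": [0,0,0],"dr": [0,0,0],"claw": 1},{"translation": [0,0,0],"dr": [0,0,0],"claw": 1}]}}

```text
time: 5.72
tcp_pos: [434.7, -0.6, 28.8]
tool_rot: [-0.16, 3.136, -0.001]
contact_force: [0.9, -0.6, -0.4]
grip_width: 1.002
finger_force: 0.0
```

Request:
{"op": "send_rows", "data": {"plan": [{"translation": [-0.005,0,0],"dr": [0,0,0],"claw": 1},{"translation": [-0.005,0,0],"dr": [0,0,0],"claw": 1},{"translation": [-0.005,0,0],"dr": [0,0,0],"claw": 1},{"translation": [-0.004,0,0],"dr": [0,0,0],"claw": 1},{"translation": [-0.004,0,0],"dr": [0,0,0],"claw": 1},{"translation": [-0.004,0,0],"dr": [0,0,0],"claw": 1},{"translation": [-0.003,0,0],"dr": [0,0,0],"claw": 1},{"translation": [-0.003,0,0],"dr": [0,0,0],"claw": 1},{"translation": [-0.003,0,0],"dr": [0,0,0],"claw": 1}]}}

```text
time: 6.85
tcp_pos: [466.7, 3.6, 27.6]
tool_rot: [0.161, -3.131, -0.002]
contact_force: [-7.9, -2.1, 7.5]
grip_width: 1.004
finger_force: 4.1
```

Run:
```python
from h import *
s=robot.read_state();print(w2b(s['tcp_pos']),{k:np.round(s[k],2) for k in("time","tcp_pos","contact_force","torque")})
```

```text
[108.5  -0.4   9.6] {'time': np.float64(6.85), 'tcp_pos': array([466.71,   3.65,  27.58]), 'contact_force': array([-7.87, -2.12,  7.47]), 'torque': array([-0.16,  1.35, -0.03])}
```

Request:
{"op": "send_rows", "data": {"plan": [{"translation": [-0.002,0,0],"dr": [0,0,0],"claw": 1},{"translation": [-0.002,0,0],"dr": [0,0,0],"claw": 1},{"translation": [-0.002,0,0],"dr": [0,0,0],"claw": 1},{"translation": [-0.001,0,0],"dr": [0,0,0],"claw": 1},{"translation": [0,0,0],"dr": [0,0,0],"claw": 1}]}}

```text
time: 7.48
tcp_pos: [474.0, 4.4, 27.6]
tool_rot: [0.161, -3.132, -0.001]
contact_force: [-6.7, -0.6, 5.0]
grip_width: 1.003
finger_force: 3.5
```

Request:
{"op": "send_rows", "data": {"plan": [{"translation": [-0.001,0,0],"dr": [0,0,0],"claw": 1},{"translation": [-0.001,0,0],"dr": [0,0,0],"claw": 1},{"translation": [0,0,0],"dr": [0,0,0],"claw": 1}]}}

```text
time: 7.85
tcp_pos: [474.6, 4.5, 27.5]
tool_rot: [0.161, -3.129, -0.001]
contact_force: [-10.2, -1.7, 8.6]
grip_width: 1.001
finger_force: 5.6
```

Request:
{"op": "send_rows", "data": {"plan": [{"translation": [-0.001,0,0],"dr": [0,0,0],"claw": 1},{"translation": [-0.001,0,0],"dr": [0,0,0],"claw": 1},{"translation": [-0.001,0,0],"dr": [0,0,0],"claw": 1},{"translation": [0,0,0],"dr": [0,0,0],"claw": 1}]}}

```text
time: 8.35
tcp_pos: [474.6, 4.6, 27.3]
tool_rot: [0.161, -3.123, -0.002]
contact_force: [-19.6, -4.8, 16.3]
grip_width: 0.999
finger_force: 9.9
```

Request:
{"op": "send_rows", "data": {"plan": [{"translation": [-0.001,0,0],"dr": [0,0,0],"claw": 1},{"translation": [-0.001,0,0],"dr": [0,0,0],"claw": 1},{"translation": [-0.001,0,0],"dr": [0,0,0],"claw": 1},{"translation": [0,0,0],"dr": [0,0,0],"claw": 1}]}}

```text
time: 8.85
tcp_pos: [474.6, 4.8, 27.1]
tool_rot: [0.161, -3.118, -0.002]
contact_force: [-27.2, -7.6, 24.2]
grip_width: 1.0
finger_force: 14.0
```

Run:
```python
from h import *
s=robot.read_state();print(w2b(s['tcp_pos']),{k:np.round(s[k],2) for k in("time","tcp_pos","contact_force","torque")})
```

```text
[ 1.165e+02 -1.000e-01  9.100e+00] {'time': np.float64(8.85), 'tcp_pos': array([474.63,   4.78,  27.11]), 'contact_force': array([-27.18,  -7.55,  24.21]), 'torque': array([-1.67,  4.53, -0.49])}
```

Request:
{"op": "send_rows", "data": {"plan": [{"translation": [0.004,0,0],"dr": [0,0,0],"claw": 1},{"translation": [0.006,0,0],"dr": [0,0,0],"claw": 1},{"translation": [0.015,0,0],"dr": [0,0,0],"claw": 1},{"translation": [0.005,0,-0.05],"dr": [0,0,0],"claw": 1},{"translation": [0.005,0,-0.06],"dr": [0,0,0],"claw": 1},{"translation": [0,0,-0.06],"dr": [0,0,0],"claw": 1},{"translation": [0,0,-0.06],"dr": [0,0,0],"claw": 0},{"translation": [0,0,-0.04],"dr": [0,0,0],"claw": 0},{"translation": [0,0,0],"dr": [0,0,0],"claw": 0}]}}

```text
time: 9.98
tcp_pos: [451.4, 0.8, 301.5]
tool_rot: [-0.16, 3.13, -0.003]
contact_force: [-0.7, -0.1, -0.5]
grip_width: 0.725
finger_force: 0.0
```

Run:
```python
from h import *
p=cams.read_camera("scene"); i=p["img"][180:330,180:370]; cv2.imwrite("pics/s2.png",cv2.resize(i,None,fx=4,fy=4,interpolation=cv2.INTER_CUBIC))
for n in("fence_face","block","block_far_left","block_far_right"): r=find(p,n); print(n,r,r and w2b(r[1]))
print(to(b2w(163,130+30,170),90+np.degrees(TH)-90), tool()[0],robot.read_state()['qpos'],robot.read_state()['time'])
```

```text
fence_face (0.94, array([631.8,  18.6,  22.9])) [274.3  -2.3   4.9]
block (0.8, array([563.1,  12.2,  17.9])) [ 2.053e+02 -1.700e+00 -1.000e-01]
block_far_left None None
block_far_right (0.77, array([641.6, -82.8,  26.3])) [ 273.7 -104.2    8.3]
(array([160.7,  72.7, 108.4]), np.float64(90.0)) [448.98025434   1.40502461 296.39423959] [-2.46265737e-01  3.03241671e-02  1.61704688e+00  4.61023407e-05
  1.49737708e+00 -1.91893047e+00] 10.225
```

View pics/s2.png

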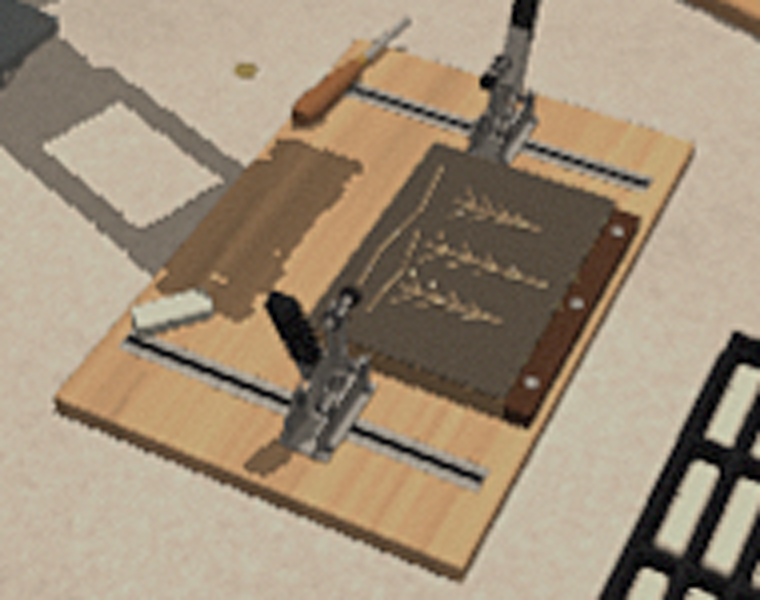

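The crop shows the block flush against the dark fence along its whole far edge, with no gap from (510,410) to (640,215). The gouge and the eraser are undisturbed. Now I turn the tool 90° for the left clamp, using shut fingers.

Request:
{"op": "send_rows", "data": {"plan": [{"translation": [0,0,0],"dr": [0,0,10],"claw": 0},{"translation": [0,0,0],"dr": [0,0,10],"claw": 0},{"translation": [0,0,0],"dr": [0,0,10],"claw": 0},{"translation": [0,0,0],"dr": [0,0,10],"claw": 0},{"translation": [0,0,0],"dr": [0,0,10],"claw": 0},{"translation": [0,0,0],"dr": [0,0,10],"claw": 0},{"translation": [0,0,0],"dr": [0,0,10],"claw": 0},{"translation": [0,0,0],"dr": [0,0,10],"claw": 0},{"translation": [0,0,0],"dr": [0,0,10],"claw": 0}]}}

```text
time: 11.35
tcp_pos: [449.3, 1.4, 296.6]
tool_rot: [-2.11, -2.324, 0.002]
contact_force: [-0.7, 0.4, -0.7]
grip_width: 0.003
finger_force: 0.0
```

Request:
{"op": "send_rows", "data": {"plan": [{"translation": [0.05,0.018,0],"dr": [0,0,0],"claw": 0},{"translation": [0.05,0.018,0],"dr": [0,0,0],"claw": 0},{"translation": [0.05,0.018,0],"dr": [0,0,0],"claw": 0},{"translation": [0.017,0.018,0],"dr": [0,0,0],"claw": 0},{"translation": [0,0,0.05],"dr": [0,0,0],"claw": 0},{"translation": [0,0,0.04],"dr": [0,0,0],"claw": 0},{"translation": [0,0,0],"dr": [0,0,0],"claw": 0}]}}

```text
time: 12.22
tcp_pos: [501.5, 174.4, 203.8]
tool_rot: [-2.101, -2.327, 0.011]
contact_force: [-0.9, 0.2, 0.8]
grip_width: 0.006
finger_force: 0.0
```

Run:
```python
from h import *
p=cams.read_camera("scene"); i=p["img"][80:280,200:400]; cv2.imwrite("pics/s3.png",cv2.resize(i,None,fx=3,fy=3,interpolation=cv2.INTER_CUBIC))
s=robot.read_state();print(w2b(s['tcp_pos']),to(b2w(161,167.5,118),np.degrees(TH)),{k:np.round(s[k],2) for k in("time","qpos","contact_force","grip_width")})
for c in("scene","top"):
    p=cams.read_camera(c)
    r=find(p,"left_grip"); print(r, r and w2b(r[1]))
```

```text
[162.4 165.9 188.5] (array([ 1.6, -1. , 70.5]), np.float64(-0.0)) {'time': np.float64(12.28), 'qpos': array([0.12, 0.24, 1.59, 0.  , 1.32, 0.02]), 'contact_force': array([-1.04,  0.24,  0.6 ]), 'grip_width': np.float64(0.01)}
(0.62, array([501.3, 191.8, 138.9])) [162.1 183.2 120.9]
(0.58, array([500. , 194.6, 139. ])) [161.1 186.2 121. ]
```

View pics/s3.png

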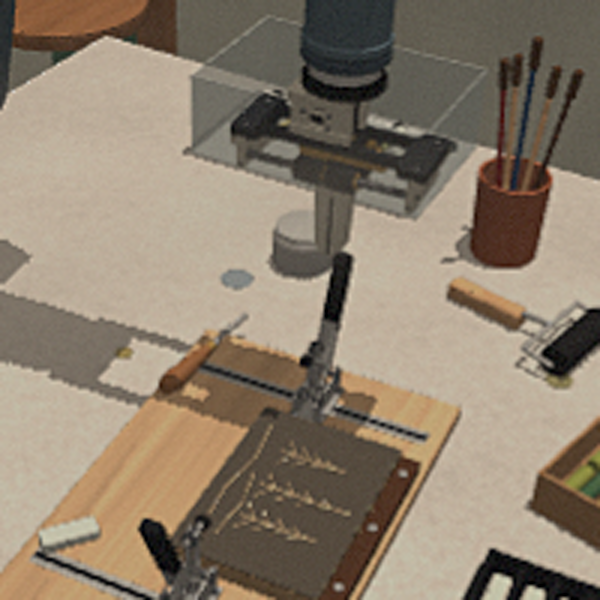

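The shut fingers sit just above and inboard of the left handle, around (335,240) in the crop, with the handle standing untouched. Next they go down on the block side of the handle and push it over along its arc.

Request:
{"op": "send_rows", "data": {"plan": [{"translation": [0.0015,-0.001,0.04],"dr": [0,0,0],"claw": 0},{"translation": [0,0,0.03],"dr": [0,0,0],"claw": 0},{"translation": [0,0,0],"dr": [0,0,0],"claw": 0},{"translation": [0.01,0,-0.001],"dr": [0,0,0],"claw": 0},{"translation": [0.011,0,0.001],"dr": [0,0,0],"claw": 0},{"translation": [0.01,0,0.005],"dr": [0,0,0],"claw": 0},{"translation": [0,0,0],"dr": [0,0,0],"claw": 0}]}}

```text
time: 13.35
tcp_pos: [500.2, 208.1, 133.2]
tool_rot: [2.104, 2.333, 0.001]
contact_force: [0.8, 0.1, 0.4]
grip_width: 0.003
finger_force: 0.6
```

Run:
```python
from h import *
s=robot.read_state();print(w2b(s['tcp_pos']),{k:np.round(s[k],2) for k in("time","contact_force")})
for c in("scene","top"):
    p=cams.read_camera(c)
    r=find(p,"left_grip"); print(r, r and w2b(r[1]))
```

```text
[162.7 199.6 115.2] {'time': np.float64(13.35), 'contact_force': array([0.82, 0.1 , 0.41])}
(0.47, array([498.8, 215.3, 128.1])) [162.  206.9 110.1]
None None
```

Request:
{"op": "send_rows", "data": {"plan": [{"translation": [0.004,0,0.005],"dr": [0,0,0],"claw": 0},{"translation": [0.004,0,0.007],"dr": [0,0,0],"claw": 0},{"translation": [0.003,0,0.008],"dr": [0,0,0],"claw": 0},{"translation": [0.002,0,0.008],"dr": [0,0,0],"claw": 0},{"translation": [0.002,0,0.008],"dr": [0,0,0],"claw": 0},{"translation": [0.002,0,0.008],"dr": [0,0,0],"claw": 0},{"translation": [0.001,0,0.008],"dr": [0,0,0],"claw": 0},{"translation": [0.001,0,0.008],"dr": [0,0,0],"claw": 0},{"translation": [0,0,0],"dr": [0,0,0],"claw": 0}]}}

```text
time: 14.68
tcp_pos: [497.4, 225.8, 72.0]
tool_rot: [-2.104, -2.331, 0.003]
contact_force: [0.2, 0.6, 0.1]
grip_width: 0.007
finger_force: 0.0
```

Run:
```python
from h import *
s=robot.read_state();print(w2b(s['tcp_pos']),{k:np.round(s[k],2) for k in("time","contact_force")})
for c in("scene","top"):
    p=cams.read_camera(c)
    r=find(p,"left_grip"); print(r, r and w2b(r[1]))
```

```text
[161.6 217.5  54. ] {'time': np.float64(14.68), 'contact_force': array([0.16, 0.58, 0.11])}
(0.65, array([496.2, 232.9,  51.8])) [161.2 224.7  33.8]
None None
```

Request:
{"op": "send_rows", "data": {"plan": [{"translation": [0,0,-0.055],"dr": [0,0,0],"claw": 0},{"translation": [0,0,-0.055],"dr": [0,0,0],"claw": 0},{"translation": [0,0,-0.05],"dr": [0,0,0],"claw": 0},{"translation": [-0.055,0.0012,0],"dr": [0,0,0],"claw": 0},{"translation": [-0.055,0.0012,0],"dr": [0,0,0],"claw": 0},{"translation": [-0.055,0.0012,0],"dr": [0,0,0],"claw": 0},{"translation": [-0.055,0.0012,0],"dr": [0,0,0],"claw": 0},{"translation": [-0.055,0.0012,0],"dr": [0,0,0],"claw": 0},{"translation": [-0.055,0.0012,0],"dr": [0,0,0],"claw": 0},{"translation": [-0.04,0.0013,0],"dr": [0,0,0],"claw": 0}]}}

```text
time: 16.12
tcp_pos: [544.4, -143.9, 233.4]
tool_rot: [2.107, 2.329, 0.0]
contact_force: [0.5, -0.1, 0.6]
grip_width: 0.005
finger_force: 0.0
```

Run:
```python
from h import *
for c in("scene","top"):
    p=cams.read_camera(c)
    for n in("left_grip","right_grip","right_clamp"): r=find(p,n); print(r, r and w2b(r[1]))
s=robot.read_state();print(w2b(s['tcp_pos']),to(b2w(170,-169.5,118),np.degrees(TH)),{k:np.round(s[k],2) for k in("time","qpos","contact_force")})
```

```text
(0.67, array([497.4, 233.9,  56.8])) [162.5 225.5  38.8]
(0.58, array([ 545.9, -175.4,  137.8])) [ 169.1 -186.6  119.8]
(0.88, array([ 538.2, -120.4,   15.3])) [ 167.  -131.1   -2.7]
(0.66, array([498.1, 238.1,  61.2])) [163.6 229.6  43.2]
(0.53, array([ 548. , -175.5,  144.8])) [ 171.2 -186.9  126.8]
(0.69, array([ 541.5, -121.3,   18.4])) [ 170.2 -132.3    0.4]
[ 171.1 -151.2  215.3] (array([-18.3,  -1.1,  97.3]), np.float64(0.1)) {'time': np.float64(16.52), 'qpos': array([-0.45,  0.27,  1.48,  0.  ,  1.39, -0.55]), 'contact_force': array([ 0.02, -0.24, -0.04])}
```

Left clamp is locked (grip at z≈41 above the board). Now the right one.

Request:
{"op": "send_rows", "data": {"plan": [{"translation": [-0.018,-0.001,0.03],"dr": [0,0,0],"claw": 0},{"translation": [0,0,0.04],"dr": [0,0,0],"claw": 0},{"translation": [0,0,0.027],"dr": [0,0,0],"claw": 0},{"translation": [0,0,0],"dr": [0,0,0],"claw": 0},{"translation": [-0.01,0,-0.001],"dr": [0,0,0],"claw": 0},{"translation": [-0.011,0,0.001],"dr": [0,0,0],"claw": 0},{"translation": [-0.01,0,0.005],"dr": [0,0,0],"claw": 0},{"translation": [0,0,0],"dr": [0,0,0],"claw": 0}]}}

```text
time: 17.52
tcp_pos: [548.8, -191.8, 131.2]
tool_rot: [2.106, 2.329, -0.0]
contact_force: [0.5, -0.6, 1.5]
grip_width: 0.006
finger_force: 0.6
```

Run:
```python
from h import *
s=robot.read_state();print(w2b(s['tcp_pos']),{k:np.round(s[k],2) for k in("time","contact_force")})
for c in("scene","top"):
    p=cams.read_camera(c)
    r=find(p,"right_grip"); print(r, r and w2b(r[1]))
```

```text
[ 170.3 -203.2  113.2] {'time': np.float64(17.52), 'contact_force': array([ 0.48, -0.6 ,  1.52])}
(0.74, array([349.2, 402.5,   3.5])) [ 32.2 408.3 -14.5]
(0.7, array([351.4, 406.9,   1.7])) [ 34.9 412.5 -16.3]
```

Request:
{"op": "send_rows", "data": {"plan": [{"translation": [-0.003,0,0.005],"dr": [0,0,0],"claw": 0},{"translation": [-0.003,0,0.007],"dr": [0,0,0],"claw": 0},{"translation": [-0.003,0,0.008],"dr": [0,0,0],"claw": 0},{"translation": [-0.002,0,0.008],"dr": [0,0,0],"claw": 0},{"translation": [-0.002,0,0.008],"dr": [0,0,0],"claw": 0},{"translation": [-0.002,0,0.008],"dr": [0,0,0],"claw": 0},{"translation": [-0.001,0,0.008],"dr": [0,0,0],"claw": 0},{"translation": [-0.001,0,0.007],"dr": [0,0,0],"claw": 0},{"translation": [0,0,0],"dr": [0,0,0],"claw": 0}]}}

```text
time: 18.85
tcp_pos: [549.5, -207.2, 71.1]
tool_rot: [-2.105, -2.331, 0.001]
contact_force: [0.0, 0.6, 0.1]
grip_width: 0.001
finger_force: 0.0
```

Run:
```python
from h import *
s=robot.read_state();print(w2b(s['tcp_pos']),{k:np.round(s[k],2) for k in("time","contact_force")})
p=cams.read_camera("scene"); i=p["img"][160:340,180:380]; cv2.imwrite("pics/s4.png",cv2.resize(i,None,fx=3,fy=3,interpolation=cv2.INTER_CUBIC))
r=find(p,"right_grip"); print(r, r and w2b(r[1]))
```

```text
[ 169.4 -218.6   53.1] {'time': np.float64(18.85), 'contact_force': array([0.01, 0.6 , 0.09])}
(0.72, array([ 550.7, -217.6,   53.2])) [ 169.6 -229.1   35.2]
```

View pics/s4.png

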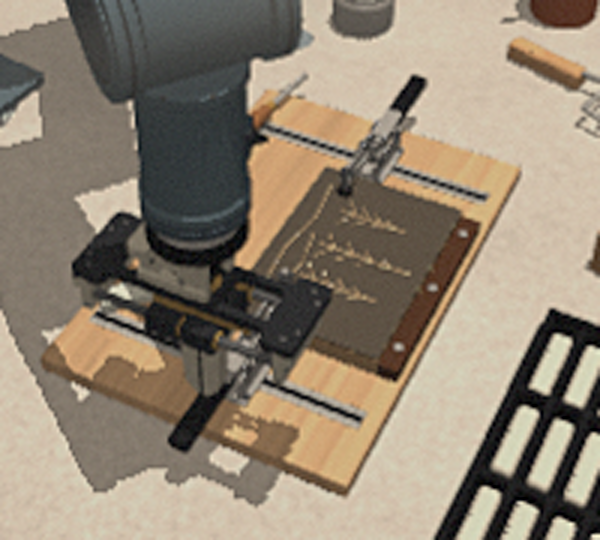

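Both handles now lie outward and down: the left with its foot on the block at (345,185), the right grip at (205,415). I retract straight up and check.

Request:
{"op": "send_rows", "data": {"plan": [{"translation": [0,0,-0.04],"dr": [0,0,0],"claw": 0},{"translation": [0,0,-0.055],"dr": [0,0,0],"claw": 0},{"translation": [0,0,-0.055],"dr": [0,0,0],"claw": 0},{"translation": [0,0,-0.055],"dr": [0,0,0],"claw": 0},{"translation": [0,-0.05,-0.02],"dr": [0,0,0],"claw": 0},{"translation": [0,-0.055,0],"dr": [0,0,0],"claw": 0},{"translation": [0,-0.055,0],"dr": [0,0,0],"claw": 0},{"translation": [0,0,0],"dr": [0,0,0],"claw": 0}]}}

```text
time: 19.95
tcp_pos: [388.3, -223.4, 298.0]
tool_rot: [2.108, 2.328, -0.001]
contact_force: [0.4, -0.5, 0.6]
grip_width: 0.009
finger_force: 0.0
```

Run:
```python
from h import *
p=cams.read_camera("scene"); i=p["img"][160:340,180:380]; cv2.imwrite("pics/s5.png",cv2.resize(i,None,fx=3.3,fy=3.3,interpolation=cv2.INTER_CUBIC))
for n in("left_grip","right_grip","block","block_far_left","block_far_right","fence_face","eraser","gouge"): r=find(p,n); print(n,r, r and w2b(r[1]))
s=robot.read_state();print({k:np.round(s[k],2) for k in("time","tcp_pos","qd","contact_force")})
```

```text
left_grip (0.45, array([492.8, 233.2,  56.6])) [157.9 225.3  38.6]
right_grip (0.73, array([ 550.8, -217.1,   53.3])) [ 169.7 -228.6   35.3]
block (0.78, array([563. ,  12.4,  17.2])) [205.2  -1.5  -0.8]
block_far_left (0.74, array([552.5, 559.2,  -2.5])) [250.4 543.5 -20.5]
block_far_right (0.8, array([644.2, -82.7,  28. ])) [ 276.3 -104.4   10. ]
fence_face (0.63, array([634.3,  18.9,  19.5])) [276.8  -2.3   1.5]
eraser None None
gouge (0.56, array([368.3, 136.3,  17.8])) [ 24.1 141.6  -0.2]
{'time': np.float64(20.4), 'tcp_pos': array([ 391.57, -223.32,  296.72]), 'qd': array([-0., -0.,  0., -0.,  0., -0.]), 'contact_force': array([ 0.38, -0.18, -0.43])}
```

View pics/s5.png

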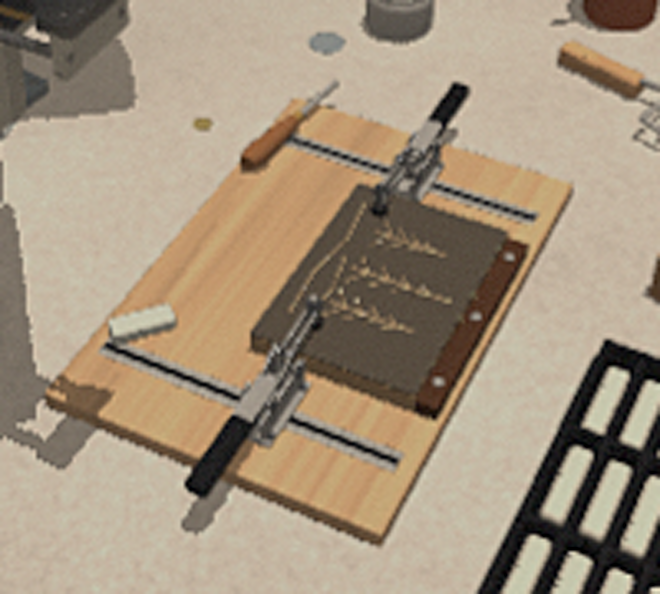

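The final picture shows both handles locked flat outward, at (220,455) and (440,115), with their feet on the block at (313,312) and (380,205). The block is flush with the fence from (420,405) to (520,245), the gouge and eraser have not moved, and the arm is clear.

```bash
python3 -c "
from station import robot
print(robot.sign_off())"
```

```text
the job is handed in; nothing more can be done
None
```

The job is handed in at about 20 s of the 54 s allowed: the block is against the fence along its whole far edge, both clamps are locked with their feet on it, and the final picture showed nothing else out of place.

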